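Find and seat the rocking pot lid

ROBOT

A 6-joint arm with a two-finger parallel gripper is mounted at the origin on a cart in front of the work surface, level with it; the furniture and walls round the work are solid. World frame = base frame: x ahead of the robot, y to its left, z up, the work surface at z = 0. Lengths are in m, angles in degrees, forces in N, time in s.
With the tool pointing down it reaches from about 0.375 to 0.925 m from the base axis. Payload 5.7 kg.
Tool frame: the origin (TCP) lies midway between the tips of the shut fingers; the grasp point (between the pads) lies 19 mm behind it; z points along the fingers, y is the line along which they close (so a half turn about z gives the same grasp; the last joint's range is limited). The gripper opens to 85 mm and grips with 20 to 120 N. Pads are 22 mm wide; open, the fingers measure 114 mm over their backs; the gripper's body (76 mm by 85 mm) begins 54 mm behind the grasp point. The pads swing forward as they close: fully open they stand 13 mm farther back than shut.
Start: joints at [-76.209, 20.558, 86.54, -0, 72.909, -6.595], TCP at [0.209, -0.562, 0.231] pointing down, gripper open.
Joint ranges: [-170.27, 170.27], [-57.76, 135], [12.27, 136.19], [-55.21, 235.2], [11.17, 155.16], [-170.74, 170.74]. Speed limits (degrees/s): [136.94, 136.94, 180, 180, 180, 180].

INTERFACE

Orientations are given as [roll, pitch, yaw] about the fixed x, y, z axes, in that order (R = Rz(yaw) Ry(pitch) Rx(roll)).
In Python, from cell import env gives the robot as it stands. The module is installed in compiled form; this text tells all that it offers.
- The arm moves only by the tool arm_command, never from a script. Its argument "plan" is text: rows parted by semicolons, each of 6 numbers parted by spaces: the shift along the world's x, y, z in mm, then the turn, a rotation vector about the world's x, y, z in rad. In form: x y z ax ay az; .... A call has 1 to 8 rows; each row shifts and turns the commanded pose from where the row before left it; what a row does not reach is not made up. A row lasts 1/12 s, in which the tool goes at most 41.7 mm and 7.16 degrees, less where a joint would pass 70% of its speed; a pose out of reach is approached as far as the arm can. A call is refused whole if a number of a shift passes 41.7 or a number of a turn 0.125, either way. A call with a gripper value outside its range is refused whole. "hand" is the closure, from -1 (fully open) to 1 (shut), set as the call begins (left out, the last holds). The fingers move at their own pace and stop on an object; "force" is the grip in N (left out, the last holds). Time passes only in rows, so rows that do not move let the fingers close. It gives the time, the measured TCP pose, the force, the opening and the grip force at its end, in the units of the state.
- env.sense(): the state, without advancing time (a new reading comes with each control period).
- env.camera(name): name is "side" or "top"; returns a dict with "frame" (400x640x3 uint8, red, green, blue), "fx", "fy", "cx", "cy" (pixels), "cam_to_world" (4x4, takes a point from camera to world coordinates). Camera axes: x right, y down, z forward; pixel columns grow to the right and rows downward; lengths in m; the calibration is good to about 2 mm. A picture is of the moment at which its call begins. There is no depth.
- env.hand_in(): hands the job in; it is judged then, once.
The state is a dict: "time": time; "qpos": joint angles; "joint_velocities": joint speeds; "effort": joint torques, N m; "ee_pos": TCP position; "tool_rot": TCP orientation; "wrist_force": force on the tool from outside, world axes, zero at the start; "wrist_torque": the same for the moment, N m; "gripper_width": finger opening in m; "grasp_force": force on a finger pad.
Only numpy, scipy, OpenCV 4.12 (cv2) and the standard library are available. Lean on these libraries where they do the work, as an engineer would, in place of code of your own. Each camera call takes 0.05 s, during which the arm holds its last target. There are 200 camera calls.

TASK

One of the four lids on the pots in the tray has not dropped into its pot. Go along the row from left to right and press down with the fingertips on the edge of each lid, beside its knob, to find the one that rocks, and push that one sideways until it drops home, so that all four lids lie flat on their pots. Do not pick up any lid, and leave the jar, mug, spoon and lime where they are.

Things in the scene. Friction and masses are not known exactly. Their poses are not given: they have to be found in the camera images.
- tray: Dark wooden tray 122 x 490 x 24 mm, fixed; origin under its centre, on the worktop; its long side is its y axis, y to the left. Floor 9 mm, rim 9 mm thick, a steel bow handle up to 39 mm high on each short rim. On it stand four identical white pots in a row, one under each lid.
- lid_1: Leftmost of four identical loose wooden lids, 120 g. Origin: centre of its flange's underside; z up. Flange: disc 94 mm in diameter, 8 mm thick. Under it a round plug, 67 mm in diameter, 5 mm deep, fits the mouth with 2.5 mm play all round. On top in the centre a turned knob, top 34 mm above the origin: head 27 mm in diameter 24 to 29 mm above it, waist 17 mm.
- lid_2: Second lid from the left, like lid_1. A seated lid's flange lies flat on the pot's lip: level, origin at z = 79 mm; it does not give when pressed. Exactly one of the four, any one, starts unseated: one side of its plug stands on the lip, so it tilts by 0.07 to 0.11 rad, its centre 3 to 5 mm and its high edge 7 to 9 mm above the seated height.
- lid_3: Third lid from the left, like lid_1. The unseated lid sits 5 to 8 mm off its pot's centre, in any direction, towards its high side. Pressed down on the flange at the high side it rocks level, and tips back when let go; elsewhere it may not give.
- lid_4: Rightmost lid, like lid_1. The unseated lid drops home by its own weight when pushed horizontally (at knob or edge, about 1 N) 3 to 8 mm from its high side towards its low side; if pushed on, the plug stops against the mouth's wall. Lids may be turned any way; their yaw does not matter.
- place_1 (a point): Point of the tray 79 mm above the worktop, at the nominal centre of the leftmost pot's mouth, 183 mm to the left of the tray's middle. Pots are fixed: 70 mm high, 86 mm outside diameter, mouth 72 mm, flat lip 7 mm wide at z = 79 mm. The unseated lid's pot stands 5 to 8 mm off its place, the others on theirs.
- place_2 (a point): Point of the tray 79 mm above the worktop, at the nominal centre of the second pot's mouth, 61 mm to the left of the tray's middle. Pots are fixed: 70 mm high, 86 mm outside diameter, mouth 72 mm, flat lip 7 mm wide at z = 79 mm. The unseated lid's pot stands 5 to 8 mm off its place, the others on theirs.
- place_3 (a point): Point of the tray 79 mm above the worktop, at the nominal centre of the third pot's mouth, 61 mm to the right of the tray's middle. Pots are fixed: 70 mm high, 86 mm outside diameter, mouth 72 mm, flat lip 7 mm wide at z = 79 mm. The unseated lid's pot stands 5 to 8 mm off its place, the others on theirs.
- place_4 (a point): Point of the tray 79 mm above the worktop, at the nominal centre of the rightmost pot's mouth, 183 mm to the right of the tray's middle. Pots are fixed: 70 mm high, 86 mm outside diameter, mouth 72 mm, flat lip 7 mm wide at z = 79 mm. The unseated lid's pot stands 5 to 8 mm off its place, the others on theirs.
- honey_jar: Bystander: honey jar with a green cap, 64 x 68 x 84 mm, upright behind the tray; origin at the centre of its underside.
- mug: Bystander: white mug, 82 x 115 x 88 mm with its handle, upright behind the tray; origin at the centre of its underside.
- teaspoon: Bystander: teaspoon, 132 x 28 x 11 mm, lying at the left end of the tray; origin at the centre of its underside.
- lime: Bystander: lime, 60 x 48 x 48 mm, lying behind the tray; origin at its underside's centre as it lies.
Mind the look-alikes: they are no part of the job. What is shaped like the lid_1 but turquoise is not meant. Leave any purple look-alike of the lid_2 alone.

How it is judged (in metres and radians):
On the way, in this order (a step that is already met when the one before it is completed fails the run):
1. the leftmost lid is pressed by the fingers (contact force between the fingers and lid_1 above 1.5 N), for 0.04 s.
2. the second lid is pressed by the fingers (contact force between the fingers and lid_2 above 1.5 N), for 0.04 s.
3. the third lid is pressed by the fingers (contact force between the fingers and lid_3 above 1.5 N), for 0.04 s.
4. the rightmost lid is pressed by the fingers (contact force between the fingers and lid_4 above 1.5 N), for 0.04 s.
At the end, for the whole second after the job is handed in: All four lids lie flat and still in their pots: origin 77 to 80.5 mm above the worktop, tilt under 0.03 rad, within 15 mm of their places; jar, mug, spoon and lime within 30 mm of where they stood (height (world z) of lid_1 between 0.077 and 0.0805 m and angle between each of lid_1, lid_2, lid_3, lid_4's own z axis and vertical below 0.03 rad and horizontal distance between lid_1 and place_1 below 0.015 m and linear speed of each of lid_1, lid_2, lid_3, lid_4 below 0.01 m/s and height (world z) of lid_2 between 0.077 and 0.0805 m and horizontal distance between lid_2 and place_2 below 0.015 m and height (world z) of lid_3 between 0.077 and 0.0805 m and horizontal distance between lid_3 and place_3 below 0.015 m and height (world z) of lid_4 between 0.077 and 0.0805 m and horizontal distance between lid_4 and place_4 below 0.015 m and distance of each of honey_jar, mug, teaspoon, lime from where it was at the start of the episode below 0.03 m); the robot touches nothing.
It fails at once if a lid is lifted off its pot (origin more than 10 mm above its seat) (height (world z) of any of lid_1, lid_2, lid_3, lid_4 above 0.089 m).
It fails at once if a lid is knocked off its pot (height (world z) of any of lid_1, lid_2, lid_3, lid_4 below 0.067 m).
It fails at once if jar, mug, spoon or lime is shifted by more than 30 mm (distance of any of honey_jar, mug, teaspoon, lime from where it was at the start of the episode above 0.03 m).
It also fails if it takes over 61 s, if anything falls off the work surface, if the arm or the gripper's body presses on something with over 40 N, if the wrist force passes 120 N, or if a joint passes its speed limit or range.

## Working session

There is one attempt and no reset: what is moved stays moved. The work goes in short steps, Python scripts to look and compute and a tool call to move; the robot and the scene stay as the last step left them, time stands still between calls to the robot, and variables do not carry over. Pictures are saved under pics/ and viewed, at most 10 in all, crops included, and the job is handed in when it is done.

Besides the shell and the picture viewer there is one more tool, called after "Emit:" as name(argument=value, ...), one argument or row to a line, values as JSON. arm_command: Moves the arm, as the interface text tells. Its arguments: {"type":"object","properties":{"plan":{"type":"string"},"hand":{"type":"number"},"force":{"type":"number"}},"required":["plan"]}

```bash
mkdir -p pics; cat > h.py <<'E'
import numpy as np, cv2
from cell import env
def shot(n,f=None):
    c=env.camera(n)
    if f: cv2.imwrite('pics/'+f,c['frame'][:,:,::-1])
    return c
def ray(c,u,v,z):
    T=np.array(c['cam_to_world']);d=T[:3,:3]@np.array([(u-c['cx'])/c['fx'],(v-c['cy'])/c['fy'],1]);o=T[:3,3]
    return o+d*(z-o[2])/d[2]
def proj(c,p):
    T=np.linalg.inv(np.array(c['cam_to_world']));q=T[:3,:3]@np.array(p)+T[:3,3]
    return np.array([c['fx']*q[0]/q[2]+c['cx'],c['fy']*q[1]/q[2]+c['cy']])
E
python3 - <<'E'
from h import *
for n in('top','side'):
    c=shot(n,n+'0.png');print(n,c['fx'],c['cx'],c['cy'],np.round(c['cam_to_world'],3).tolist())
E
```

```text
top 514.0588646368391 324.4110720794133 198.49939026074682 [[-0.018, -0.996, 0.085, 0.439], [-1.0, 0.017, -0.015, 0.015], [0.014, -0.085, -0.996, 1.492], [0.0, 0.0, 0.0, 1.0]]
side 494.90800763458094 325.6281898040236 201.26206559268124 [[1.0, 0.01, -0.008, 0.585], [0.012, -0.633, 0.774, -1.295], [0.002, -0.774, -0.633, 1.148], [0.0, 0.0, 0.0, 1.0]]
```

View pics/top0.png

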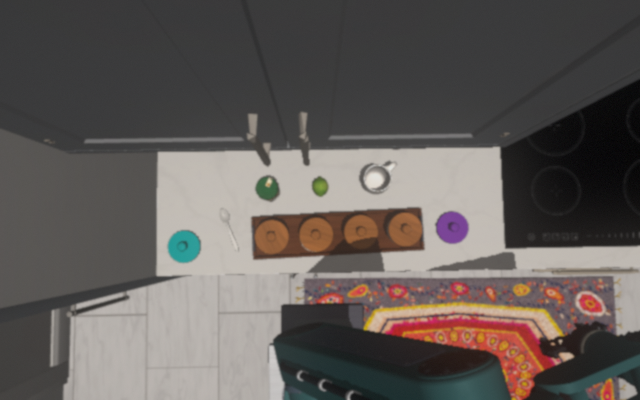

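View pics/side0.png

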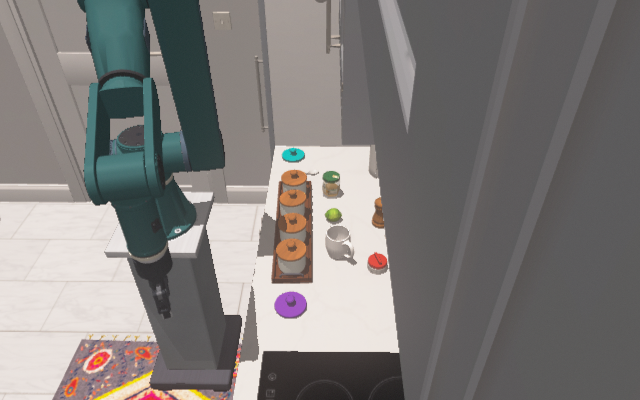

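Top view: four brown lids on the tray at about (271,236), (316,235), (361,230) and (404,228). Turquoise (184,246) and purple (452,227) are decoys off the tray. Next, an enlarged crop of both views, plus lid measurements.

```bash
python3 - <<'E'
from h import *
t=shot('top');s=shot('side')
a=cv2.resize(t['frame'][200:265,245:430],None,fx=4.3,fy=4.3,interpolation=cv2.INTER_CUBIC)
b=cv2.resize(s['frame'][165:285,265:325],None,fx=4.5,fy=4.5,interpolation=cv2.INTER_CUBIC)
b=cv2.rotate(b,cv2.ROTATE_90_COUNTERCLOCKWISE)
W=max(a.shape[1],b.shape[1]);p=lambda i:cv2.copyMakeBorder(i,0,0,0,W-i.shape[1],cv2.BORDER_CONSTANT)
o=np.vstack([p(a),p(b)]);print(o.shape);cv2.imwrite('pics/crop.png',o[:,:,::-1])
for n,c,r in(('top',t,(200,265,245,430)),('side',s,(165,285,265,325))):
    h=cv2.cvtColor(c['frame'],cv2.COLOR_RGB2HSV);m=np.zeros(h.shape[:2],np.uint8)
    q=h[r[0]:r[1],r[2]:r[3]]
    m[r[0]:r[1],r[2]:r[3]]=((q[...,0]<20)&(q[...,1]>90)&(q[...,2]>105))*255
    k,l,st,ce=cv2.connectedComponentsWithStats(m)
    for i in range(1,k):
        if st[i,4]<100: continue
        cn=max(cv2.findContours((l==i).astype(np.uint8),0,1)[0],key=cv2.contourArea)
        e=cv2.fitEllipse(cv2.convexHull(cn));print(n,st[i].tolist(),np.round(ce[i],1),[np.round(x,1) for x in e],ray(c,*e[0],.087).round(4))
# tray mask
h=cv2.cvtColor(t['frame'],cv2.COLOR_RGB2HSV);q=h[200:268,240:435]
m=((q[...,2]<130)&(q[...,1]>70)|((q[...,0]<20)&(q[...,1]>90))).astype(np.uint8)
m=cv2.morphologyEx(m,cv2.MORPH_OPEN,np.ones((3,3)))
cn=max(cv2.findContours(m,0,1)[0],key=cv2.contourArea);R=cv2.minAreaRect(cn);print(R)
for x in cv2.boxPoints(R)+[240,200]: print(x,ray(t,*x,.024).round(4))
E
```

```text
(550, 796, 3)
top [389, 212, 33, 35, 906] [405.1 229.2] [array([405.1, 229.2]), array([33.6, 34.7]), np.float64(177.5)] [ 0.4712 -0.2255  0.087 ]
top [344, 215, 35, 28, 707] [360.3 228.3] [array([360.9, 230.5]), array([31.6, 34.5]), np.float64(80.3)] [ 0.4697 -0.1043  0.087 ]
top [299, 218, 35, 34, 946] [315.7 234.9] [array([315.7, 235. ]), array([34. , 35.7]), np.float64(36.8)] [0.4597 0.0194 0.087 ]
top [254, 220, 36, 34, 949] [271.4 236.9] [array([271.3, 237. ]), array([34.2, 35.3]), np.float64(61.5)] [0.4564 0.1404 0.087 ]
side [281, 170, 27, 16, 316] [293.5 177.6] [array([293.8, 177.6]), array([15.7, 26.5]), np.float64(89.3)] [0.4552 0.1328 0.087 ]
side [277, 182, 34, 37, 481] [293.1 198.3] [array([293.6, 205.3]), array([ 33.2, 100.2]), np.float64(2.3)] [ 0.4642 -0.0227  0.087 ]
side [278, 213, 33, 22, 513] [294.2 222.7] [array([299.3, 223.4]), array([22.2, 46.6]), np.float64(96.1)] [ 0.4882 -0.113   0.087 ]
side [272, 238, 39, 41, 670] [291.5 250.4] [array([290.7, 257.2]), array([36.5, 54.6]), np.float64(37.6)] [ 0.4707 -0.2635  0.087 ]
side [275, 258, 28, 21, 106] [282.4 273.2] [array([289.5, 266.9]), array([30.4, 38. ]), np.float64(26.5)] [ 0.4698 -0.3027  0.087 ]
((97.0638656616211, 33.36778259277344), (42.04570007324219, 168.66770935058594), 86.72950744628906)
[251.66801262 217.1904068 ] [0.5146 0.2013 0.024 ]
[420.0610199  207.56793785] [ 0.5338 -0.2812  0.024 ]
[422.4597168  249.54515839] [ 0.4138 -0.2839  0.024 ]
[254.06671143 259.16762543] [0.3955 0.1952 0.024 ]
```

View pics/crop.png

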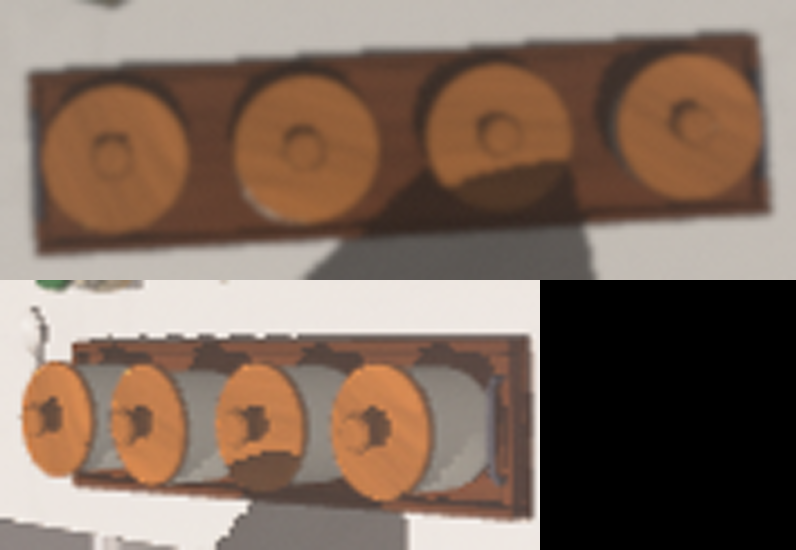

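Measured lid centres match the places (tray yaw about 2°). Lid 2 shows a white crescent of lip at its lower left, crop (262,207). That makes it the suspect, with its high side toward (+x,−y). I'll check this with a fit and read the state.

```bash
python3 - <<'E'
from h import *
s=env.sense();print({k:np.round(s[k],3).tolist() for k in('time','ee_pos','tool_rot','wrist_force','gripper_width')})
t=shot('top');d=shot('side')
P=[(.4568,.1406),(.4605,.0192),(.468,-.104),(.4714,-.2253)]
K=[(112,155),(305,148),(500,132),(694,122)]
S=[(48,417),(133,423),(250,425),(365,429)]
a=np.linspace(0,6.28,60)
for p,k,q in zip(P,K,S):
    # knob-top vs flange centre: predicted (seated) and seen, top view
    f=proj(t,(*p,.087));n=proj(t,(*p,.113));print('pred knob-flange',(n-f).round(2),'knob px',np.array(k)/4.3+[245,200],'flange pred',f.round(1))
    e=np.array([proj(d,(p[0]+.047*np.cos(x),p[1]+.047*np.sin(x),.087)) for x in a])
    print('  side top-face seated: rows %.1f-%.1f cols %.1f-%.1f'%(e[:,1].min(),e[:,1].max(),e[:,0].min(),e[:,0].max()))
b=d['frame'].copy();b=cv2.resize(b[165:285,255:335],None,fx=4.9,fy=4.9,interpolation=cv2.INTER_CUBIC)
for p in P:
    for x in np.linspace(0,6.28,90):
        u=(proj(d,(p[0]+.047*np.cos(x),p[1]+.047*np.sin(x),.087))-[255,165]+.5)*4.9
        cv2.circle(b,tuple(int(v) for v in u),1,(0,255,255),-1)
a=cv2.resize(t['frame'][212:252,295:339],None,fx=9,fy=9,interpolation=cv2.INTER_CUBIC)
p=P[1]
for x in np.linspace(0,6.28,90):
    u=(proj(t,(p[0]+.047*np.cos(x),p[1]+.047*np.sin(x),.087))-[295,212]+.5)*9
    cv2.circle(a,tuple(int(v) for v in u),1,(0,255,255),-1)
o=np.zeros((588,392+396,3),np.uint8);o[:b.shape[0],:392]=b;o[:360,392:]=a
cv2.imwrite('pics/fit.png',o[:,:,::-1])
E
```

```text
{'time': 0.2, 'ee_pos': [0.209, -0.562, 0.231], 'tool_rot': [-179.931, -0.007, 20.389], 'wrist_force': [-0.028, -0.985, -0.306], 'gripper_width': 0.085}
pred knob-flange [-0.87 -0.1 ] knob px [271.04651163 236.04651163] flange pred [271.2 236.9]
  side top-face seated: rows 168.7-184.2 cols 281.3-307.4
pred knob-flange [-0.03 -0.15] knob px [315.93023256 234.41860465] flange pred [315.8 234.7]
  side top-face seated: rows 189.0-206.3 cols 279.5-307.0
pred knob-flange [ 0.82 -0.21] knob px [361.27906977 230.69767442] flange pred [360.8 231.2]
  side top-face seated: rows 212.0-231.4 cols 278.5-307.8
pred knob-flange [ 1.65 -0.25] knob px [406.39534884 228.37209302] flange pred [405.1 229.1]
  side top-face seated: rows 237.4-259.3 cols 276.2-307.3
```

View pics/fit.png

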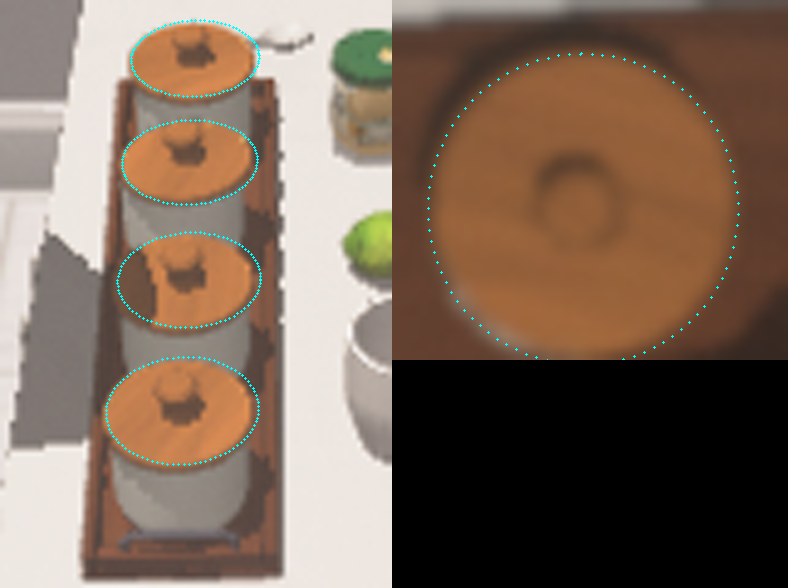

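Lid 2 looks tilted: in the side view its near-right edge is up at (245,195) and its pot sits to the left. The overlays fit lids 1, 3 and 4 as seated. Setting out with the fingers shut.

Emit:
arm_command(
  plan="33 33 -6 0 0 -0.045; 33 33 -6 0 0 -0.045; 33 33 -6 0 0 -0.045; 33 33 -6 0 0 -0.045; 33 33 -6 0 0 -0.045; 33 33 -6 0 0 -0.045; 33 33 -6 0 0 -0.045; 33 33 -6 0 0 -0.041",
  hand=1,
  force=40,
)

```text
time: 0.97
ee_pos: [0.4439, -0.327, 0.1887]
tool_rot: [180.0, -0.0, -0.1]
wrist_force: [0.3, 0.1, 0.0]
gripper_width: 0.0003
grasp_force: 0.0
```

Emit:
arm_command(
  plan="3 38 -3 0 0 0; 3 38 -3 0 0 0; 3 38 -3 0 0 0; 3 38 -3 0 0 0; 3 38 -3 0 0 0; 3 38 -3 0 0 0; 3 38 -3 0 0 0; 3 38 -3 0 0 0",
)

```text
time: 1.63
ee_pos: [0.4667, -0.0228, 0.1648]
tool_rot: [-180.0, -0.0, -0.0]
wrist_force: [0.0, 0.4, 0.9]
gripper_width: 0.0002
grasp_force: 0.0
```

Emit:
arm_command(
  plan="0 35 0 0 0 0; 0 35 0 0 0 0; 0 35 0 0 0 0; 0 35 0 0 0 0; 0 0 0 0 0 0; 0 0 0 0 0 0; 0 0 0 0 0 0; 0 0 0 0 0 0",
)

```text
time: 2.3
ee_pos: [0.4668, 0.1143, 0.1647]
tool_rot: [180.0, 0.0, -0.1]
wrist_force: [0.1, 0.3, -0.6]
gripper_width: 0.0
grasp_force: 0.0
```

Emit:
arm_command(
  plan="11 13 0 0 0 0; 12 14 0 0 0 0; 0 0 -25 0 0 0; 0 0 -25 0 0 0; 0 0 -16 0 0 0; 0 0 0 0 0 0; 0 0 0 0 0 0; 0 0 0 0 0 0",
)

```text
time: 2.97
ee_pos: [0.4906, 0.1415, 0.0995]
tool_rot: [-180.0, -0.1, -0.1]
wrist_force: [-0.0, -0.3, 0.9]
gripper_width: -0.0
grasp_force: 0.0
```

Emit:
arm_command(
  plan="0 0 -3 0 0 0; 0 0 -3 0 0 0; 0 0 -3 0 0 0; 0 0 -3 0 0 0; 0 0 0 0 0 0; 0 0 0 0 0 0",
)

```text
time: 3.47
ee_pos: [0.4901, 0.1424, 0.0871]
tool_rot: [-180.0, -0.0, 0.0]
wrist_force: [-0.0, -1.0, 4.1]
gripper_width: -0.0
grasp_force: 2.1
```

Emit:
arm_command(
  plan="0 0 -1 0 0 0; 0 0 0 0 0 0; 0 0 0 0 0 0",
)

```text
time: 3.72
ee_pos: [0.4901, 0.1425, 0.087]
tool_rot: [-180.0, -0.1, 0.0]
wrist_force: [-3.2, -1.3, 14.3]
gripper_width: 0.0003
grasp_force: 7.6
```

Emit:
arm_command(
  plan="0 0 25 0 0 0; 0 0 20 0 0 0; -1 -36 0 0 0 0; -1 -36 0 0 0 0; -1 -36 0 0 0 0; -1 -34 0 0 0 0; 0 0 0 0 0 0; 0 0 0 0 0 0",
)

```text
time: 4.38
ee_pos: [0.4857, -0.001, 0.1306]
tool_rot: [-180.0, 0.0, -0.2]
wrist_force: [-0.6, 0.0, -0.2]
gripper_width: -0.0
grasp_force: 0.0
```

Emit:
arm_command(
  plan="0 0 -15 0 0 0; 0 0 -12 0 0 0; 0 0 0 0 0 0; 0 0 0 0 0 0",
)

```text
time: 4.72
ee_pos: [0.485, 0.0016, 0.1032]
tool_rot: [-180.0, 0.1, 0.1]
wrist_force: [-0.3, -0.4, 0.2]
gripper_width: 0.0001
grasp_force: 0.0
```

Lid 1 is solid at 87 mm with 14 N. Now lid 2, in small steps.

Emit:
arm_command(
  plan="0 0 -3 0 0 0; 0 0 -3 0 0 0; 0 0 -2 0 0 0; 0 0 0 0 0 0; 0 0 0 0 0 0",
)

```text
time: 5.13
ee_pos: [0.4858, 0.0004, 0.0958]
tool_rot: [-180.0, -0.0, -0.0]
wrist_force: [-0.1, -0.5, 0.3]
gripper_width: 0.0
grasp_force: 0.0
```

Emit:
arm_command(
  plan="0 0 -2 0 0 0; 0 0 0 0 0 0; 0 0 0 0 0 0",
)

```text
time: 5.38
ee_pos: [0.486, 0.0003, 0.0939]
tool_rot: [-180.0, -0.0, -0.0]
wrist_force: [0.5, 0.4, 0.6]
gripper_width: -0.0
grasp_force: 0.4
```

Emit:
arm_command(
  plan="0 0 -2 0 0 0; 0 0 0 0 0 0; 0 0 0 0 0 0",
)

```text
time: 5.63
ee_pos: [0.4865, 0.0001, 0.0921]
tool_rot: [180.0, -0.1, -0.0]
wrist_force: [0.2, -0.7, 2.3]
gripper_width: 0.0003
grasp_force: 1.8
```

Contact at 94 mm, yielding to 92 mm under only about 2 N. That is lid 2 rocking, with its high side here as guessed. One more small press, then lids 3 and 4.

Emit:
arm_command(
  plan="0 0 -1 0 0 0; 0 0 0 0 0 0; 0 0 0 0 0 0",
)

```text
time: 5.88
ee_pos: [0.4866, 0.0001, 0.0919]
tool_rot: [180.0, -0.1, -0.0]
wrist_force: [-1.9, -1.2, 14.6]
gripper_width: 0.0001
grasp_force: 7.3
```

Emit:
arm_command(
  plan="0 0 5 0 0 0; 0 0 15 0 0 0; 0 0 20 0 0 0; 4 -35 0 0 0 0; 4 -35 0 0 0 0; 7 -34 0 0 0 0; 0 0 0 0 0 0; 0 0 0 0 0 0",
)

```text
time: 6.55
ee_pos: [0.5009, -0.105, 0.1306]
tool_rot: [-180.0, 0.0, -0.2]
wrist_force: [-0.8, -0.0, -0.2]
gripper_width: 0.0002
grasp_force: 0.0
```

Emit:
arm_command(
  plan="0 0 -18 0 0 0; 0 0 -16 0 0 0; 0 0 0 0 0 0; 0 0 0 0 0 0; 0 0 -3 0 0 0; 0 0 0 0 0 0",
)

```text
time: 7.05
ee_pos: [0.501, -0.1032, 0.0941]
tool_rot: [-180.0, -0.0, 0.0]
wrist_force: [0.4, -0.4, 0.3]
gripper_width: -0.0002
grasp_force: 0.0
```

Emit:
arm_command(
  plan="0 0 -3 0 0 0; 0 0 -3 0 0 0; 0 0 -2 0 0 0; 0 0 0 0 0 0; 0 0 0 0 0 0",
)

```text
time: 7.47
ee_pos: [0.5011, -0.1036, 0.087]
tool_rot: [180.0, -0.1, -0.0]
wrist_force: [-2.7, 1.6, 13.8]
gripper_width: 0.0
grasp_force: 6.7
```

Emit:
arm_command(
  plan="0 0 20 0 0 0; 0 0 25 0 0 0; 1 -38 0 0 0 0; 1 -38 0 0 0 0; 1 -38 0 0 0 0; 0 -8 0 0 0 0; 0 0 0 0 0 0; 0 0 0 0 0 0",
)

```text
time: 8.13
ee_pos: [0.5032, -0.2254, 0.1304]
tool_rot: [-179.9, 0.0, -0.1]
wrist_force: [-0.3, 0.4, 0.6]
gripper_width: 0.0
grasp_force: 0.0
```

Emit:
arm_command(
  plan="0 0 -18 0 0 0; 0 0 -16 0 0 0; 0 0 0 0 0 0; 0 0 0 0 0 0; 0 0 -3 0 0 0; 0 0 0 0 0 0",
)

```text
time: 8.63
ee_pos: [0.5041, -0.2251, 0.0942]
tool_rot: [180.0, -0.0, 0.0]
wrist_force: [0.8, -0.1, -0.3]
gripper_width: 0.0002
grasp_force: 0.0
```

Emit:
arm_command(
  plan="0 0 -3 0 0 0; 0 0 -3 0 0 0; 0 0 -2 0 0 0; 0 0 0 0 0 0; 0 0 0 0 0 0",
)

```text
time: 9.05
ee_pos: [0.5041, -0.2257, 0.087]
tool_rot: [180.0, -0.1, -0.0]
wrist_force: [-2.2, 1.3, 11.9]
gripper_width: 0.0
grasp_force: 5.9
```

Lids 1, 3 and 4 are solid at 87 mm, and lid 2 is the one that rocks. Now I'll turn the tool to face the push direction (−0.81, +0.59) and stand on the high side of lid 2's knob.

Emit:
arm_command(
  plan="0 0 20 0 0 0; 0 0 25 0 0 0; -2 37 0 0 0 -0.105; -2 37 0 0 0 -0.105; -2 37 0 0 0 -0.105; -2 37 0 0 0 -0.105; -2 37 0 0 0 -0.105; -1 36 0 0 0 -0.105",
)

```text
time: 9.72
ee_pos: [0.4922, -0.003, 0.1309]
tool_rot: [-180.0, -0.0, -36.4]
wrist_force: [0.2, 0.2, 0.5]
gripper_width: -0.0001
grasp_force: 0.0
```

Emit:
arm_command(
  plan="0 0 0 0 0 0; 0 0 0 0 0 0; 0 0 -16 0 0 0; 0 0 -14 0 0 0; 0 0 0 0 0 0; 0 0 0 0 0 0; 0 0 0 0 0 0",
)

```text
time: 10.3
ee_pos: [0.4932, -0.0056, 0.1012]
tool_rot: [-180.0, -0.0, -36.1]
wrist_force: [0.6, 0.3, 0.5]
gripper_width: 0.0
grasp_force: 0.0
```

Emit:
arm_command(
  plan="-3.2 2.4 0 0 0 0; -3.2 2.4 0 0 0 0; -2.4 1.8 0 0 0 0; 0 0 0 0 0 0; 0 0 0 0 0 0",
)

```text
time: 10.72
ee_pos: [0.4838, 0.0022, 0.101]
tool_rot: [-180.0, -0.0, -36.1]
wrist_force: [-0.3, 0.6, 0.5]
gripper_width: -0.0003
grasp_force: 0.0
```

Emit:
arm_command(
  plan="-1.6 1.2 0 0 0 0; -1.6 1.2 0 0 0 0; 0 0 0 0 0 0; 0 0 0 0 0 0",
)

```text
time: 11.05
ee_pos: [0.4806, 0.0045, 0.1007]
tool_rot: [-180.0, 0.0, -36.1]
wrist_force: [-0.2, -0.8, -0.1]
gripper_width: -0.0001
grasp_force: 0.0
```

Emit:
arm_command(
  plan="-1.6 1.2 0 0 0 0; 0 0 0 0 0 0; 0 0 0 0 0 0",
)

```text
time: 11.3
ee_pos: [0.4791, 0.0056, 0.1007]
tool_rot: [-180.0, 0.0, -36.1]
wrist_force: [-0.2, -0.2, 0.1]
gripper_width: -0.0002
grasp_force: 0.0
```

Emit:
arm_command(
  plan="-1.6 1.2 0 0 0 0; 0 0 0 0 0 0; 0 0 0 0 0 0",
)

```text
time: 11.55
ee_pos: [0.4776, 0.0068, 0.1008]
tool_rot: [-180.0, -0.0, -36.1]
wrist_force: [-1.1, -0.3, -1.5]
gripper_width: -0.0002
grasp_force: 0.1
```

Emit:
arm_command(
  plan="-1.6 1.2 0 0 0 0; 0 0 0 0 0 0; 0 0 0 0 0 0",
)

```text
time: 11.8
ee_pos: [0.4758, 0.0081, 0.1007]
tool_rot: [-180.0, 0.0, -36.1]
wrist_force: [-0.5, -0.0, 0.2]
gripper_width: 0.0001
grasp_force: 0.1
```

Emit:
arm_command(
  plan="-1.6 1.2 0 0 0 0; 0 0 0 0 0 0; 0 0 0 0 0 0",
)

```text
time: 12.05
ee_pos: [0.4743, 0.0093, 0.1008]
tool_rot: [-180.0, 0.0, -36.1]
wrist_force: [0.7, 0.6, 0.5]
gripper_width: 0.0002
grasp_force: 0.1
```

Emit:
arm_command(
  plan="-1.6 1.2 0 0 0 0; 0 0 0 0 0 0; 0 0 0 0 0 0",
)

```text
time: 12.3
ee_pos: [0.4736, 0.0101, 0.1011]
tool_rot: [-180.0, -0.1, -36.1]
wrist_force: [1.5, -1.8, 1.0]
gripper_width: -0.0003
grasp_force: 1.5
```

```bash
python3 - <<'E'
from h import *
t=shot('top');d=shot('side')
b=cv2.resize(d['frame'][175:245,260:330],None,fx=7,fy=7,interpolation=cv2.INTER_CUBIC)
cv2.imwrite('pics/push.png',b[:,:,::-1])
E
```

```text
(no output)
```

View pics/push.png

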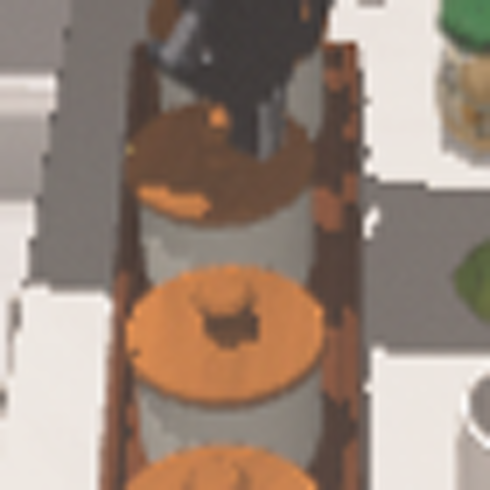

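The fingers are at the knob of lid 2, about (240,130), and its flange now looks level. The last step stalled with force rising, as it would against the mouth's wall. I'll back off, press the former high side to verify, then withdraw and look.

Emit:
arm_command(
  plan="6 -4.5 0 0 0 0; 6 -4.5 0 0 0 0; 0 0 0 0 0 0; 0 0 -4 0 0 0; 0 0 -4 0 0 0; 0 0 0 0 0 0; 0 0 0 0 0 0",
)

```text
time: 12.98
ee_pos: [0.4838, 0.0016, 0.0922]
tool_rot: [180.0, 0.1, -36.1]
wrist_force: [0.4, -0.0, -0.7]
gripper_width: 0.0002
grasp_force: 0.0
```

Emit:
arm_command(
  plan="0 0 -3 0 0 0; 0 0 -2 0 0 0; 0 0 -1.4 0 0 0; 0 0 0 0 0 0; 0 0 0 0 0 0",
)

```text
time: 13.4
ee_pos: [0.4846, 0.0015, 0.087]
tool_rot: [-180.0, -0.0, -36.1]
wrist_force: [-2.1, 0.3, 9.8]
gripper_width: -0.0004
grasp_force: 4.9
```

Lid 2 is now solid at 87 mm, the seated height. Withdrawing for a final look.

Emit:
arm_command(
  plan="0 0 20 0 0 0; 0 0 30 0 0 0; 0 -20 30 0 0 0; 0 -38 10 0 0 0; 0 -38 0 0 0 0; 0 -38 0 0 0 0; 0 -38 0 0 0 0; 0 -38 0 0 0 0",
)

```text
time: 14.07
ee_pos: [0.4844, -0.2103, 0.1765]
tool_rot: [-180.0, -0.0, -36.1]
wrist_force: [1.8, 1.2, 0.5]
gripper_width: 0.0003
grasp_force: 0.0
```

Emit:
arm_command(
  plan="0 -38 0 0 0 0; 0 -38 0 0 0 0; -15 -38 0 0 0 0; -15 -38 0 0 0 0; -25 -38 0 0 0 0; 0 0 0 0 0 0; 0 0 0 0 0 0; 0 0 0 0 0 0",
)

```text
time: 14.73
ee_pos: [0.4316, -0.395, 0.176]
tool_rot: [-179.9, 0.1, -36.2]
wrist_force: [0.1, 1.4, 0.5]
gripper_width: 0.0002
grasp_force: 0.0
```

```bash
python3 - <<'E'
from h import *
t=shot('top');d=shot('side')
a=cv2.resize(t['frame'][180:265,220:430],None,fx=3.6,fy=3.6,interpolation=cv2.INTER_CUBIC)
b=cv2.resize(d['frame'][165:285,265:355],None,fx=2.4,fy=2.4,interpolation=cv2.INTER_CUBIC)
o=np.zeros((600,756,3),np.uint8);o[:306]=a;o[306:306+288,:216]=b
cv2.imwrite('pics/end.png',o[:,:,::-1])
E
```

```text
(no output)
```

View pics/end.png

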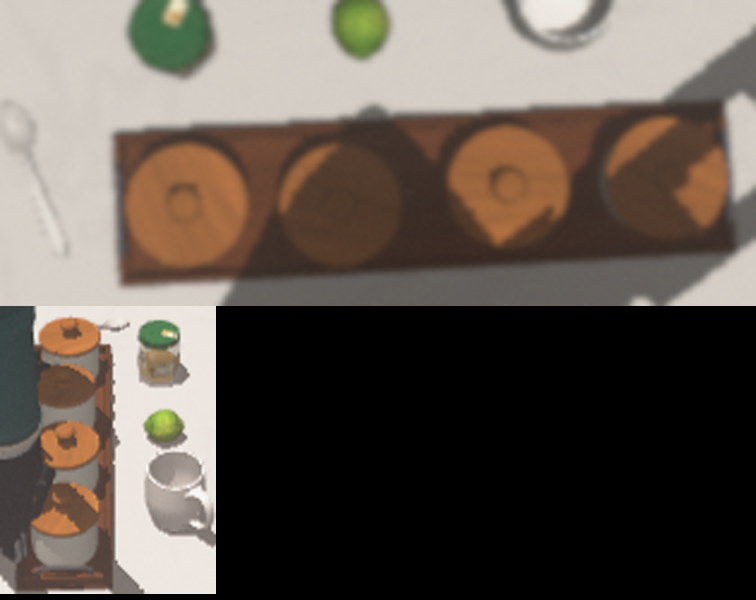

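All four lids lie flat. Lid 2's centre is at crop (341,204), under 10 mm from its place, its white crescent is gone, and the bystanders are undisturbed. Handing in.

```bash
python3 -c "
from cell import env
print(env.hand_in())"
```

```text
the job is handed in; nothing more can be done
None
```

I pressed all four lids left to right; lid 2 rocked, so I pushed it sideways until it dropped home. A second press found it solid at the seated height, and the job is handed in; hand-in returned no verdict.

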